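# Drip tray under the gear casing

## Robot

A 6-joint arm with a two-finger parallel gripper is mounted at the origin on the work surface. World frame = base frame: x ahead of the robot, y to its left, z up, the work surface at z = 0. Lengths are in m, angles in rad, forces in N, time in s.
With the tool pointing down it reaches from about 0.325 to 0.925 m from the base axis. Payload 3.1 kg.
Tool frame: the origin (TCP) lies midway between the tips of the shut fingers; the grasp point (between the pads) lies 19 mm behind it; z points along the fingers, x is the direction in which the jaws open and shut, and the axes are right-handed (so a half turn about z gives the same grasp; the last joint's range is limited). The gripper opens to 85 mm and grips with 20 to 120 N. Pads are 22 mm wide; open, the fingers measure 114 mm over their backs; the gripper's body (76 mm by 85 mm) begins 54 mm behind the grasp point. The pads swing forward as they close: fully open they stand 13 mm farther back than shut.
Start: joints at [-1.265, 0.217, 1.613, -0, 1.311, -0.112], TCP at [0.254, -0.571, 0.231] pointing down, gripper open.
Joint ranges: [-2.75, 2.75], [-0.78, 2.1], [0.31, 2.55], [-1.13, 4.27], [0.13, 2.63], [-2.58, 2.58]. Speed limits (rad/s): [2.79, 2.79, 3.14, 3.14, 3.14, 3.14].

## Interface

Orientations are given as a unit quaternion [w, x, y, z].
In Python, from cell import manip gives the robot as it stands.
- The arm moves only by the tool arm_command, never from a script. Its argument "targets" is a list of rows, each a list of 3 entries, a list of its own where there are three numbers: the turn, a rotation vector about the tool's x, y, z in rad, then the shift along the tool's x, y, z in m, then the opening in per cent of the stroke, from 0 (shut) to 100 (fully open). A call has 1 to 20 rows; each row shifts and turns the commanded pose from where the row before left it, along the tool's axes as they then stand; what a row does not reach is not made up. A row lasts 1/10 s, in which the tool goes at most 50 mm and 8.59 degrees, less where a joint would pass 70% of its speed; a pose out of reach is approached as far as the arm can. A call with a gripper value outside its range is refused whole. The fingers move at their own pace and stop on an object; the grip force is fixed at half the most. Time passes only in rows, so rows that do not move let the fingers close. It gives the time, the measured TCP pose, the force and the opening at its end, in the units of the state.
- manip.state(): the state, without advancing time (a new reading comes with each control period).
- manip.get_image(name): name is "scene" or "top"; returns the picture (480x640x3 uint8, blue, green, red); there is no depth.
- manip.camera_info(name): a dict with "K" (3x3 intrinsics, pixels), "pose" (4x4, takes a point from camera to world coordinates). Camera axes: x right, y down, z forward; pixel columns grow to the right and rows downward; lengths in m; the calibration is good to about 2 mm. A picture is of the moment at which its call begins. camera_info takes no time and is no camera call.
- manip.job_done(): hands the job in, once; it reports no verdict.
Trained networks look in the newest picture that a camera, given by its name, has taken for a name from the list of things; names that differ only in an ending like _2 or _b are one class to them, and where a whole thing is asked for, a point or a joint stands for the part that bears it (a point fixed in the world has none). Each returns a list of dicts, best first, with "p" (0 to 1); they miss things now and then, are a little off and sometimes report something else, mostly with a low value. They report only what shows in the picture. A call takes as long as a camera call. They do not tell look-alikes from the thing itself.
- manip.boxes_of(label, camera): "location" ([column, row] in pixels, amid what is visible of it).
- manip.trace(label, camera): "mask" (480x640 bool, what is visible of it) and "location" ([column, row] in pixels, amid what is visible of it).
- manip.pinpoint(label, camera): "location" ([column, row] in pixels: a listed point, or the origin of a listed thing).
The state is a dict: "time": time; "q": joint angles; "dq": joint speeds; "effort": joint torques, N m; "position": TCP position; "ee_rot": TCP orientation; "force": force on the tool from outside, world axes, zero at the start; "ft_torque": the same for the moment, N m; "finger_gap": finger opening in m.
Only numpy, scipy, OpenCV 4.12 (cv2) and the standard library are available. Lean on these libraries where they do the work, as an engineer would, in place of code of your own. Each camera call takes 0.05 s, during which the arm holds its last target.

## Task

Slide the shallow drip tray along the bench, under the low stand that carries the gear casing, until it is fully home: the whole pan straight underneath, level with the front edge of the stand's plate, and only its handle sticking out. Keep it down on the bench, and leave the deep tub, which is too tall to fit, where it stands.

Things in the scene. Friction and masses are not known exactly. Their poses are not given: they have to be found in the camera images.
- drip_tray: The shallow one of two loose open steel pans with a black bar handle: 120 mm long (x), 90 wide (y), 34 high, about 0.35 kg. Origin: centre of its underside, z up. The handle points to its -x. It starts right of the stand, handle to the robot's right (about world -y), nearer to the robot or farther than the deep tub. It is home when its origin and axes coincide with the stand's.
- tray_grip (a point): Centre of the drip tray's black handle grip, 130 mm from the tray's origin along its -x and 32 mm above the bench. The grip is a bar 55 mm long (tray x), 16 mm wide (tray y), 22 mm high (21 to 43 mm above the bench); a thin neck joins it to the pan. Axes as the tray's.
- deep_tub: Look-alike of the drip tray: same 120 x 90 mm outline, same steel, but 66 mm high, its handle grip (same size) 130 mm along -x at 48 mm above the bench. Origin: centre of its underside. Loose, in the other of the two places, handle the same way. Too tall for the stand.
- engine_stand: Fixed grey stand under a gear casing (top 154 mm). Origin: on the bench under its drain plug. Open front to its -x (about world -y), tunnel along +x. Plate x -60 to 76 mm, underside 48 mm up (43 at the plug); 134 mm between the side walls; the back wall stops a pan at x = 8 mm. Casing from x = -43 mm on. Tray home: origins coincide, pan level with the plate's front edge.
Not all that is in view belongs to the job. Leave any red look-alike of the drip_tray alone. What is shaped like the engine_stand but red is not meant.

How it is judged:
At the end, for the whole second after the job is handed in: The drip tray lies flat on the bench and at rest under the stand, its origin within 20 mm of the stand's origin along the tunnel and 25 mm across it, its long axis within 12 degrees (0.21 rad) of the tunnel's (x of drip_tray in the frame of engine_stand between -0.02 and 0.02 m and y of drip_tray in the frame of engine_stand between -0.025 and 0.025 m and angle between the x axis of drip_tray and the x axis of engine_stand, either way round below 0.21 rad and angle between drip_tray's own z axis and vertical below 0.1 rad and height (world z) of drip_tray below 0.01 m and linear speed of drip_tray below 0.02 m/s); the robot touches nothing.
It fails at once if the drip tray is lifted more than 40 mm off the bench (height (world z) of drip_tray above 0.04 m).
It fails at once if the deep tub is moved more than 30 mm from where it stood (distance of deep_tub from where it was at the start of the episode above 0.03 m).
It also fails if it takes over 46 s, if anything falls off the work surface, if the arm or the gripper's body presses on something with over 40 N, if the wrist force passes 120 N, or if a joint passes its speed limit or range.

## Working session

There is one attempt and no reset: what is moved stays moved. The work goes in short steps, Python scripts to look and compute and a tool call to move; the robot and the scene stay as the last step left them, time stands still between calls to the robot, and variables do not carry over. Pictures are saved under pics/ and viewed, and the job is handed in when it is done.

Besides the shell and the picture viewer there is one more tool, called in YAML: its name, and indented under it one key for each argument. arm_command: Moves the arm, as the interface text tells. Its arguments: {"type":"object","properties":{"targets":{"type":"array"}},"required":["targets"]}

```bash
mkdir -p pics; cat > h.py <<'E'
import numpy as np, cv2
from cell import manip
def ray(cam,uv,z):
    c=manip.camera_info(cam);K=np.array(c["K"]);T=np.array(c["pose"])
    d=T[:3,:3]@np.linalg.solve(K,[uv[0],uv[1],1]);o=T[:3,3]
    return o+d*(z-o[2])/d[2]
def proj(cam,p):
    c=manip.camera_info(cam);K=np.array(c["K"]);T=np.array(c["pose"])
    q=K@(T[:3,:3].T@(np.array(p)-T[:3,3]));return q[:2]/q[2]
E
python3 - <<'E'
from h import *
for c in("scene","top"):
    cv2.imwrite(f"pics/{c}0.png",manip.get_image(c))
    print(c,np.round(manip.camera_info(c)["pose"],3).tolist())
    for l,z in(("drip_tray",0),("tray_grip",.032),("deep_tub",0),("engine_stand",0)):
        for r in manip.pinpoint(l,c): print(l,round(r["p"],2),np.round(r["location"]),np.round(ray(c,r["location"],z),3))
s=manip.state();print(s)
E
```

```text
scene [[0.745, 0.538, -0.395, 0.887], [0.667, -0.61, 0.427, -0.471], [-0.011, -0.581, -0.814, 0.99], [0.0, 0.0, 0.0, 1.0]]
drip_tray 0.97 [143. 305.] [ 0.222 -0.327  0.   ]
drip_tray 0.77 [259. 305.] [ 0.411 -0.161  0.   ]
tray_grip 0.86 [209. 337.] [ 0.402 -0.288  0.032]
tray_grip 0.86 [ 92. 346.] [ 0.242 -0.454  0.032]
tray_grip 0.34 [261. 304.] [ 0.427 -0.167  0.032]
deep_tub 0.87 [339. 362.] [ 0.623 -0.145  0.   ]
engine_stand 0.83 [436. 219.] [0.558 0.284 0.   ]
engine_stand 0.63 [380. 141.] [0.293 0.404 0.   ]
top [[-0.021, -0.998, 0.066, 0.35], [-1.0, 0.021, 0.001, 0.049], [-0.003, -0.066, -0.998, 1.559], [0.0, 0.0, 0.0, 1.0]]
drip_tray 0.78 [474. 333.] [ 0.226 -0.327  0.   ]
drip_tray 0.61 [403. 257.] [ 0.418 -0.157  0.   ]
tray_grip 0.96 [460. 264.] [ 0.397 -0.292  0.032]
tray_grip 0.7 [532. 327.] [ 0.24  -0.46   0.032]
deep_tub 0.81 [397. 177.] [ 0.621 -0.146  0.   ]
engine_stand 0.6 [176. 310.] [0.297 0.415 0.   ]
engine_stand 0.59 [225. 206.] [0.556 0.289 0.   ]
{'time': 0.5, 'q': array([-1.26518829e+00,  2.16931097e-01,  1.61346454e+00, -5.75233519e-06,
        1.31131747e+00, -1.12178961e-01]), 'dq': array([ 0.00151282, -0.00155619, -0.00057352, -0.00101727, -0.00030656,
       -0.00138472]), 'effort': array([-6.54703786e-05, -3.96392441e+01, -3.03834701e+01, -1.07611420e-04,
        2.19031048e-03,  2.94450928e-06]), 'position': array([ 0.25360885, -0.57120219,  0.23124717]), 'ee_rot': array([-3.61288182e-05,  8.38373465e-01, -5.45096257e-01, -4.82663479e-05]), 'force': array([ 0.68508752, -0.96488738, -0.30553433]), 'ft_torque': array([-0.02392233, -0.03040773,  0.00224875]), 'finger_gap': 0.08547502031371286}
```

View pics/scene0.png

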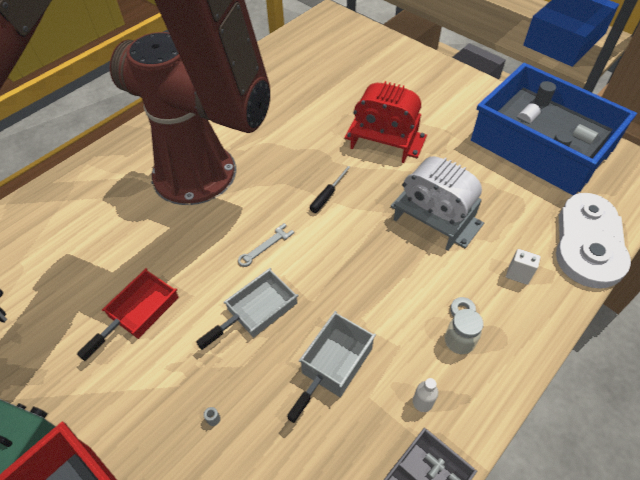

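View pics/top0.png

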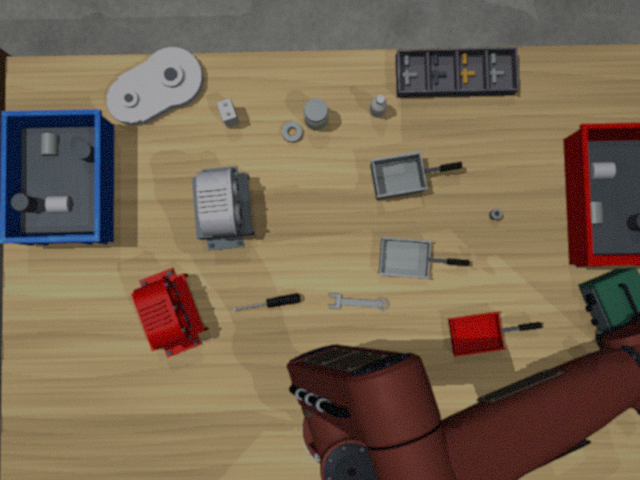

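The candidates in the scene picture are a red pan (140,300), a near grey pan (260,303) and a far grey pan (338,353). The near grey pan has low walls and fits the drip tray. The far one has high walls and is the tub. The grey stand is at (436,205); the red stand at (385,125) is not meant. I'll check this in enlarged crops.

```bash
python3 - <<'E'
from h import *
a=cv2.imread("pics/scene0.png");b=cv2.imread("pics/top0.png")
cv2.imwrite("pics/c1.png",cv2.resize(a[250:430,180:400],None,fx=3.3,fy=3.3,interpolation=2))
cv2.imwrite("pics/c2.png",np.hstack([cv2.resize(b[230:290,370:480],None,fx=3.6,fy=3.6,interpolation=2),cv2.resize(b[155:255,180:270],(396,216*2),interpolation=2)[:216]]) if 0 else cv2.resize(b[150:300,170:480],None,fx=2.5,fy=2.5,interpolation=2))
# masks
for c in("top","scene"):
  for l in("drip_tray","engine_stand","deep_tub"):
    for r in manip.trace(l,c):
        m=r["mask"].astype(np.uint8);print(c,l,round(r["p"],2),np.round(r["location"]),m.sum())
        cs=max(cv2.findContours(m,0,2)[0],key=cv2.contourArea);print(cv2.minAreaRect(cs))
E
```

```text
top drip_tray 0.91 [409. 260.] 2172
((424.2726745605469, 258.841796875), (90.15198516845703, 38.3973274230957), 4.573921203613281)
top drip_tray 0.86 [480. 335.] 2358
((495.66925048828125, 331.3538818359375), (40.311283111572266, 93.770263671875), 82.87498474121094)
top engine_stand 0.97 [170. 312.] 4312
((169.67123413085938, 312.1232604980469), (82.39696502685547, 61.095481872558594), 69.44395446777344)
top engine_stand 0.82 [220. 208.] 4267
((222.68939208984375, 207.65884399414062), (81.72128295898438, 58.12767028808594), 84.98689270019531)
top deep_tub 0.8 [402. 172.] 2347
((417.0093994140625, 172.3134002685547), (40.92371368408203, 91.44635772705078), 81.57302856445312)
scene drip_tray 0.89 [136. 307.] 3310
((124.38714599609375, 318.7238464355469), (46.647640228271484, 115.91230773925781), 46.7357063293457)
scene drip_tray 0.86 [255. 304.] 3222
((243.8754425048828, 314.7156066894531), (47.02843475341797, 109.7088623046875), 52.85331344604492)
scene engine_stand 0.85 [444. 200.] 5343
((444.1023864746094, 201.44058227539062), (90.91751861572266, 80.80989074707031), 29.623750686645508)
scene engine_stand 0.64 [389. 122.] 4074
((390.92388916015625, 119.2114028930664), (78.18388366699219, 72.51512908935547), 17.41796875)
scene engine_stand 0.57 [334. 358.] 3936
((324.0384216308594, 371.6922912597656), (54.637969970703125, 117.041748046875), 33.690067291259766)
scene deep_tub 0.85 [334. 354.] 4103
((324.31329345703125, 371.76043701171875), (55.657291412353516, 117.17679595947266), 32.61924362182617)
```

View pics/c1.png

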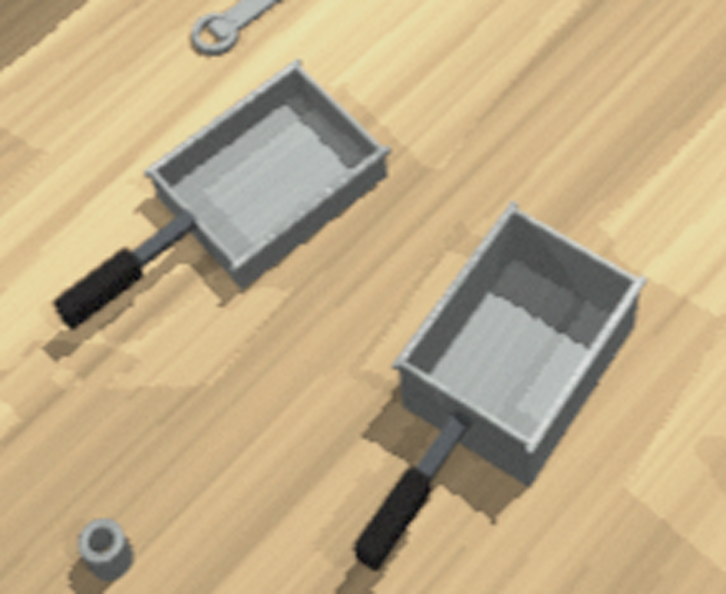

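View pics/c2.png

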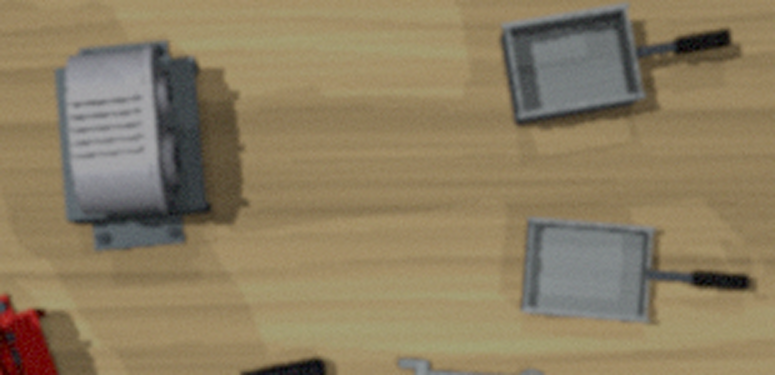

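```bash
python3 - <<'E'
from h import *
f=lambda p:(p[0]/2.5+170-.3,p[1]/2.5+150-.3)
def pr(n,P,z):
    W=np.array([ray("top",f(p),z) for p in P]);print(n,np.round(W,3).tolist(),"mean",W.mean(0).round(4));return W
T=pr("tray",[(528,220),(654,230),(650,321),(524,311)],.034)
d=T[0]-T[1]+T[3]-T[2];print("yaw",np.arctan2(d[1],d[0]), np.linalg.norm(d)/2,np.linalg.norm(T[0]-T[3]))
pr("grip",[(693,280),(748,283)],.043)
S=pr("stand front",[(196,58),(210,212)],.052); d=S[0]-S[1];print(np.linalg.norm(d),"yaw",np.arctan2(d[1],d[0])+np.pi/2)
R=pr("rear",[(57,70),(67,220)],.052); d=R[0]-R[1];print(np.linalg.norm(d),"yaw",np.arctan2(d[1],d[0])+np.pi/2)
a=cv2.imread("pics/scene0.png")
cv2.imwrite("pics/c3.png",cv2.resize(a[145:260,375:500],None,fx=5,fy=5,interpolation=2))
E
```

```text
tray [[0.465, -0.098, 0.034], [0.453, -0.222, 0.034], [0.364, -0.215, 0.034], [0.376, -0.092, 0.034]] mean [ 0.4146 -0.1567  0.034 ]
yaw 1.4705099828005397 0.12395928691346039 0.0895719200049477
grip [[0.403, -0.257, 0.043], [0.399, -0.31, 0.043]] mean [ 0.4007 -0.2834  0.043 ]
stand front [[0.63, 0.224, 0.052], [0.478, 0.213, 0.052]] mean [0.5543 0.2185 0.052 ]
0.1521005571792485 yaw 1.6474037604370984
rear [[0.621, 0.361, 0.052], [0.474, 0.352, 0.052]] mean [0.5473 0.3563 0.052 ]
0.1478251636213918 yaw 1.6295036116955075
```

View pics/c3.png

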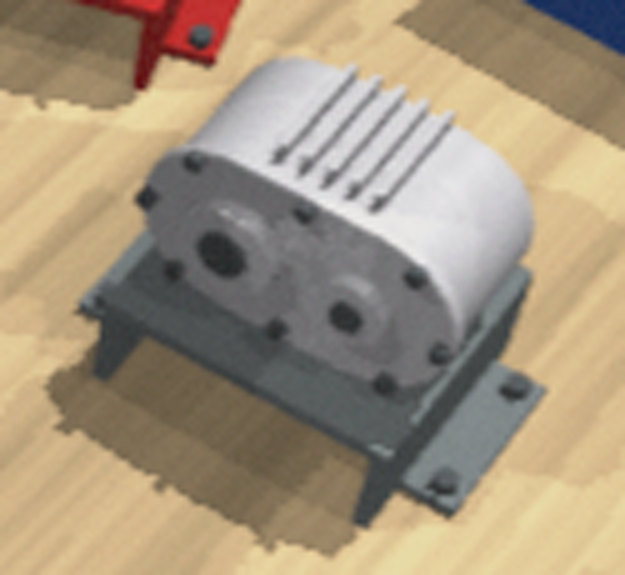

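```bash
python3 - <<'E'
from h import *
g=lambda p:(p[0]/5+375-.4,p[1]/5+145-.4)
W=np.array([ray("scene",g(p),0) for p in [(99,375),(364,524)]]);print(W,W.mean(0));d=W[1]-W[0];print(np.linalg.norm(d),np.arctan2(d[1],d[0])+np.pi/2)
b=cv2.imread("pics/scene0.png")
# overlay stand model
def box(img,o,yaw,x0,x1,yw,z,c,cam):
    R=np.array([[np.cos(yaw),-np.sin(yaw)],[np.sin(yaw),np.cos(yaw)]])
    P=[proj(cam,[*(R@[x,y]+o),z]) for x,y in((x0,-yw),(x1,-yw),(x1,yw),(x0,yw))]
    cv2.polylines(img,[np.int32(np.array(P)*16*4+32*3)],True,c,1,cv2.LINE_AA,4)
out=[]
for cam,(y0,y1,x0,x1) in(("scene",(145,245,375,500)),("top",(155,255,175,270))):
    im=cv2.imread(f"pics/{cam}0.png");im=cv2.resize(im,None,fx=4,fy=4,interpolation=2)
    o=np.array([.5515,.281]);yaw=1.635
    box(im,o,yaw,-.06,.076,.073,.048,(0,255,0),cam);box(im,o,yaw,-.06,.076,.073,0,(0,0,255),cam)
    out.append(im[y0*4:y1*4,x0*4:x1*4])
cv2.imwrite("pics/c4.png",cv2.resize(np.hstack([out[0],out[1]]),None,fx=.9,fy=.9))
E
```

```text
[[4.85394125e-01 2.16305993e-01 1.11022302e-16]
 [6.29395060e-01 2.27155289e-01 0.00000000e+00]] [5.57394593e-01 2.21730641e-01 5.55111512e-17]
0.1444090590883028 1.6459960934256415
```

View pics/c4.png

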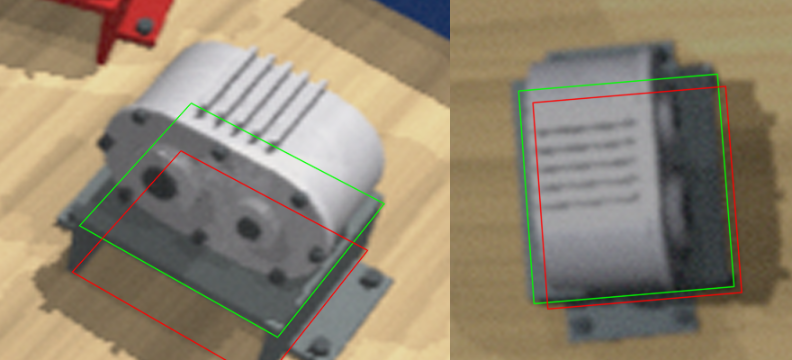

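```bash
cat >> h.py <<'E'
def box(img,o,yaw,x0,x1,yw,z,c,cam):
    R=np.array([[np.cos(yaw),-np.sin(yaw)],[np.sin(yaw),np.cos(yaw)]])
    P=[proj(cam,[*(R@[x,y]+o),z]) for x,y in((x0,-yw),(x1,-yw),(x1,yw),(x0,yw))]
    cv2.polylines(img,[np.int32((np.array(P)*4+1.5)*16)],True,c,1,cv2.LINE_AA,4)
E
python3 - <<'E'
from h import *
out=[]
for cam,(y0,y1,x0,x1) in(("scene",(145,255,375,490)),("top",(153,263,180,265))):
    im=cv2.imread(f"pics/{cam}0.png");im=cv2.resize(im,None,fx=4,fy=4,interpolation=2)
    o=np.array([.555,.281]);yaw=1.64
    box(im,o,yaw,-.06,.076,.072,.048,(0,255,0),cam);box(im,o,yaw,-.06,.076,.072,0,(0,0,255),cam)
    o=np.array([.4155,-.1555]);yaw=1.471
    out.append(im[y0*4:y1*4,x0*4:x1*4])
cv2.imwrite("pics/c5.png",np.hstack(out))
out=[]
for cam,(y0,y1,x0,x1) in(("scene",(260,360,190,310)),("top",(230,330,370,480))):
    im=cv2.imread(f"pics/{cam}0.png");im=cv2.resize(im,None,fx=4,fy=4,interpolation=2)
    o=np.array([.4145,-.157]);yaw=1.471
    box(im,o,yaw,-.06,.06,.045,.034,(0,255,0),cam);box(im,o,yaw,-.1575,-.1025,.008,.043,(255,0,255),cam)
    out.append(im[y0*4:y1*4,x0*4:x1*4])
cv2.imwrite("pics/c6.png",cv2.resize(np.hstack(out),None,fx=.85,fy=.85))
E
```

```text
(no output)
```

View pics/c5.png

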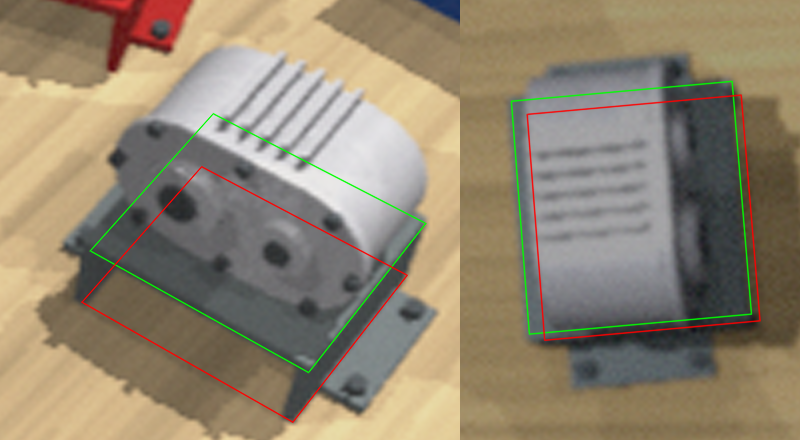

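View pics/c6.png

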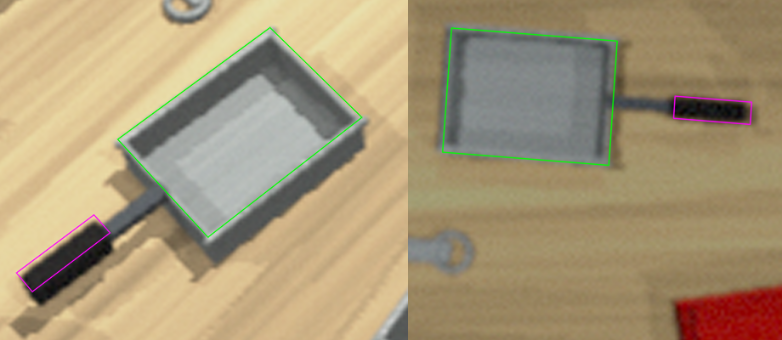

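The crop confirms that the low-walled near pan is the drip tray: origin about (0.4145, -0.157), yaw 1.471. The stand is at about (0.555, 0.281), yaw 1.64, and both overlays match. Next I turn the tool and move above the grip.

arm_command:
  targets:
    - [[0,0,-0.1316],[0,0,0],100]
    - [[0,0,-0.1316],[0,0,0],100]
    - [[0,0,-0.1316],[0,0,0],100]
    - [[0,0,-0.1316],[0,0,0],100]
    - [[0,0,-0.1316],[0,0,0],100]
    - [[0,0,-0.1316],[0,0,0],100]
    - [[0,0,-0.1316],[0,0,0],100]
    - [[0,0,-0.1316],[0,0,0],100]
    - [[0,0,0],[0.012,-0.03,0.012],100]
    - [[0,0,0],[0.012,-0.03,0.012],100]
    - [[0,0,0],[0.012,-0.03,0.012],100]
    - [[0,0,0],[0.012,-0.03,0.012],100]
    - [[0,0,0],[0.012,-0.03,0.012],100]
    - [[0,0,0],[0.012,-0.03,0.012],100]
    - [[0,0,0],[0.012,-0.03,0.012],100]
    - [[0,0,0],[0.012,-0.03,0.012],100]
    - [[0,0,0],[0.012,-0.03,0.012],100]
    - [[0,0,0],[0.01,-0.0285,0.012],100]
    - [[0,0,0],[0,0,0],100]
    - [[0,0,0],[0,0,0],100]

```text
time: 2.8
position: [0.401, -0.2857, 0.1112]
ee_rot: [0.0, 0.999, -0.049, -0.0]
force: [0.1, -0.8, 0.5]
finger_gap: 0.0854
```

arm_command:
  targets:
    - [[0,0,0],[0,0,0.02],100]
    - [[0,0,0],[0,0,0.02],100]
    - [[0,0,0],[0,0,0.02],100]
    - [[0,0,0],[0,0,0.02],100]
    - [[0,0,0],[0,0,0.01],100]
    - [[0,0,0],[0,0,0.007],100]
    - [[0,0,0],[0,0,0],100]

```text
time: 3.5
position: [0.4006, -0.2865, 0.0141]
ee_rot: [-0.0, 0.999, -0.05, -0.0]
force: [-0.3, 0.5, -1.0]
finger_gap: 0.0855
```

```bash
python3 - <<'E'
from h import *
print(manip.state()["position"],manip.state()["force"])
cv2.imwrite("pics/s1.png",cv2.resize(manip.get_image("scene")[200:440,60:380],None,fx=2.5,fy=2.5))
E
```

```text
[ 0.40060967 -0.28651756  0.0140651 ] [-0.33174718  0.47042342 -0.97299027]
```

View pics/s1.png

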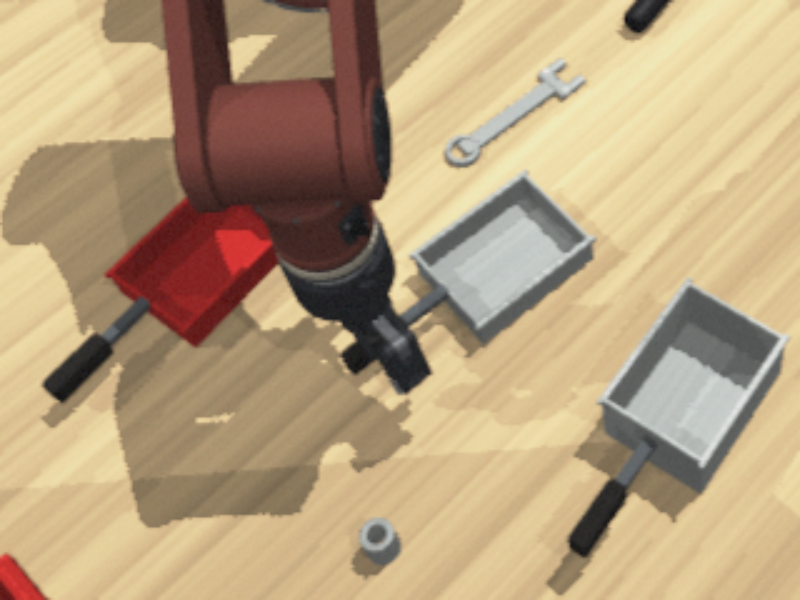

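The view shows the fingers straddling the black handle around (390,350) in the crop, and nothing has been disturbed. I'll close the gripper now.

arm_command:
  targets:
    - [[0,0,0],[0,0,0],0]
    - [[0,0,0],[0,0,0],0]
    - [[0,0,0],[0,0,0],0]
    - [[0,0,0],[0,0,0],0]
    - [[0,0,0],[0,0,0],0]
    - [[0,0,0],[0,0,0],0]
    - [[0,0,0],[0,0,0],0]
    - [[0,0,0],[0,0,0],0]
    - [[0,0,0],[0,0,0],0]
    - [[0,0,0],[0,0,0],0]
    - [[0,0,0],[0,0,0],0]
    - [[0,0,0],[0,0,0],0]

```text
time: 4.75
position: [0.4012, -0.2862, 0.0146]
ee_rot: [0.0, 0.999, -0.05, 0.0]
force: [-0.1, 0.9, 4.1]
finger_gap: 0.0148
```

arm_command:
  targets:
    - [[0,0,0],[0,-0.01,0],0]
    - [[0,0,0],[0,-0.02,0],0]
    - [[0,0,0],[0,-0.02,0],0]
    - [[0,0,0],[0,-0.02,0],0]
    - [[0,0,0],[0,-0.02,0],0]
    - [[0,0,0],[0,-0.02,0],0]
    - [[0,0,0],[0,-0.02,0],0]
    - [[0,0,0],[0,-0.02,0],0]
    - [[0,0,0],[0,-0.02,0],0]
    - [[0,0,0],[0,-0.02,0],0]
    - [[0,0,0],[0,-0.02,0],0]
    - [[0,0,0],[0,-0.01,0],0]
    - [[0,0,-0.03],[0,0,0],0]
    - [[0,0,-0.03],[0,0,0],0]
    - [[0,0,-0.03],[0,0,0],0]
    - [[0,0,-0.03],[0,0,0],0]
    - [[0,0,-0.03],[0,0,0],0]
    - [[0,0,-0.019],[0,0,0],0]
    - [[0,0,0],[0,0,0],0]

```text
time: 6.65
position: [0.4234, -0.0677, 0.0146]
ee_rot: [0.0, 0.999, 0.035, 0.001]
force: [3.4, -0.4, 4.3]
finger_gap: 0.0152
```

```bash
python3 - <<'E'
from h import *
print(manip.state()["position"],manip.state()["force"])
cv2.imwrite("pics/s2.png",manip.get_image("scene"));cv2.imwrite("pics/t2.png",cv2.resize(manip.get_image("top")[130:330,180:500],None,fx=2.5,fy=2.5))
E
```

```text
[ 0.42342679 -0.06767243  0.01460093] [ 3.39620468 -0.44951085  4.2891981 ]
```

View pics/s2.png

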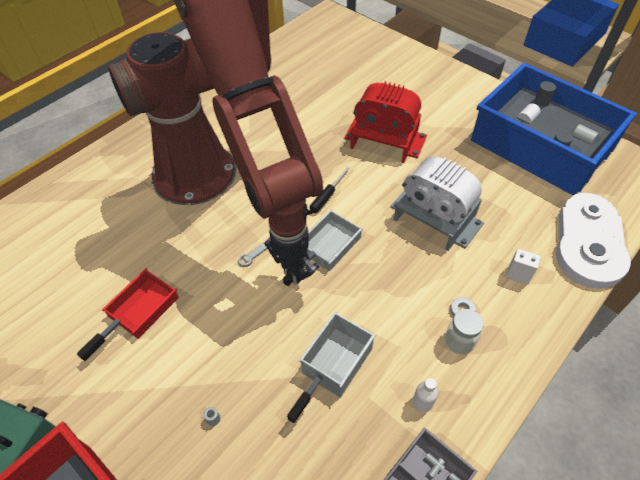

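View pics/t2.png

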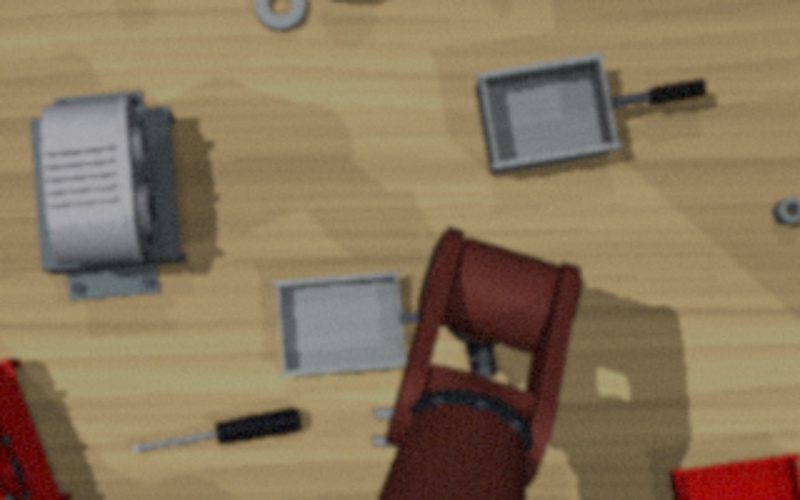

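arm_command:
  targets:
    - [[0,0,0],[0.008,-0.004,0],0]
    - [[0,0,0],[0.016,-0.005,0],0]
    - [[0,0,0],[0.016,-0.005,0],0]
    - [[0,0,0],[0.016,-0.005,0],0]
    - [[0,0,0],[0.016,-0.005,0],0]
    - [[0,0,0],[0.016,-0.005,0],0]
    - [[0,0,0],[0.016,-0.005,0],0]
    - [[0,0,0],[0.016,-0.005,0],0]
    - [[0,0,0],[0.016,-0.005,0],0]
    - [[0,0,0],[0.016,-0.005,0],0]
    - [[0,0,0],[0.004,0,0],0]
    - [[0,0,0],[0,0,0],0]
    - [[0,0,0],[0,0,0],0]

```text
time: 8.05
position: [0.5717, -0.007, 0.0133]
ee_rot: [-0.0, 0.999, 0.036, -0.004]
force: [-3.4, 0.8, 7.9]
finger_gap: 0.0149
```

```bash
python3 - <<'E'
from h import *
s=manip.state();p=s["position"];print(p,s["force"],s["ft_torque"])
q=s["ee_rot"];yaw=2*np.arctan2(q[2],q[1])+np.pi/2;print("yaw",yaw)
o=p[:2]+.13*np.array([np.cos(yaw),np.sin(yaw)]);print("pred tray",o)
out=[]
for cam,(y0,y1,x0,x1) in(("scene",(140,290,290,490)),("top",(150,300,180,380))):
    im=manip.get_image(cam);im=cv2.resize(im,None,fx=4,fy=4,interpolation=2)
    box(im,o,yaw,-.06,.06,.045,.034,(0,255,0),cam)
    box(im,np.array([.555,.281]),1.64,-.06,.076,.067,0,(0,0,255),cam)
    out.append(im[y0*4:y1*4,x0*4:x1*4])
cv2.imwrite("pics/c7.png",cv2.resize(np.hstack(out),None,fx=.5,fy=.5))
for i in (0,1): cv2.imwrite(f"pics/c7_{i}.png",out[i])
E
```

```text
[ 0.57171405 -0.00699778  0.01328756] [-3.35391731  0.79001242  7.93226301] [0.52612231 0.19990304 0.29018078]
yaw 1.642468023061343
pred tray [0.5624047  0.12266847]
```

View pics/c7_0.png

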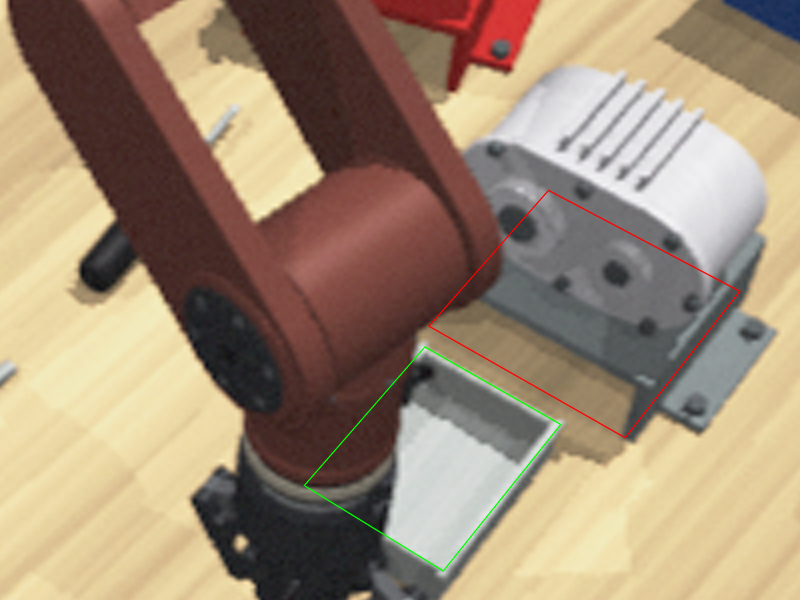

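View pics/c7_1.png

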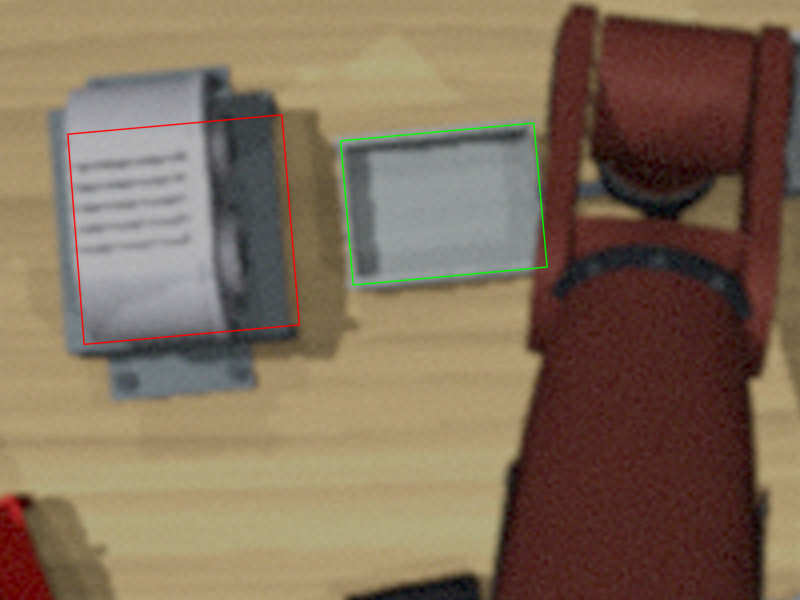

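arm_command:
  targets:
    - [[0,0,0],[0.001,-0.008,0],0]
    - [[0,0,0],[0.001,-0.012,0],0]
    - [[0,0,0],[0.001,-0.012,0],0]
    - [[0,0,0],[0,-0.012,0],0]
    - [[0,0,0],[0,-0.012,0],0]
    - [[0,0,0],[0,-0.012,0],0]
    - [[0,0,0],[0,-0.012,0],0]
    - [[0,0,0],[0,-0.012,0],0]
    - [[0,0,0],[0,-0.012,0],0]
    - [[0,0,0],[0,-0.012,0],0]
    - [[0,0,0],[0,-0.012,0],0]
    - [[0,0,0],[0,-0.012,0],0]
    - [[0,0,0],[0,-0.01,0],0]
    - [[0,0,0],[0,0,0],0]
    - [[0,0,0],[0,0,0],0]

```text
time: 9.65
position: [0.5665, 0.1417, 0.0139]
ee_rot: [0.001, 0.999, 0.035, -0.001]
force: [1.7, -0.5, 4.6]
finger_gap: 0.0147
```

```bash
cat > chk.py <<'E'
from h import *
import sys
n=sys.argv[1]
s=manip.state();p=s["position"];print(p,s["force"],s["ft_torque"])
q=s["ee_rot"];yaw=2*np.arctan2(q[2],q[1])+np.pi/2
o=p[:2]+.13*np.array([np.cos(yaw),np.sin(yaw)]);S=np.array([.555,.281]);Y=1.64
R=np.array([[np.cos(Y),-np.sin(Y)],[np.sin(Y),np.cos(Y)]]);print("pred tray in stand",R.T@(o-S),yaw-Y)
for i,(cam,(y0,y1,x0,x1)) in enumerate((("scene",(140,290,290,490)),("top",(150,300,180,380)))):
    im=manip.get_image(cam);im=cv2.resize(im,None,fx=4,fy=4,interpolation=2)
    cv2.imwrite(f"pics/{n}_{i}.png",im[y0*4:y1*4,x0*4:x1*4])
E
python3 chk.py d1
```

```text
[0.56653978 0.14169843 0.01388662] [ 1.70085912 -0.53910725  4.58240199] [ 0.07824262 -0.17061494 -0.01631124]
pred tray in stand [-0.00976627 -0.00166379] 0.0016606186726533245
```

View pics/d1_0.png

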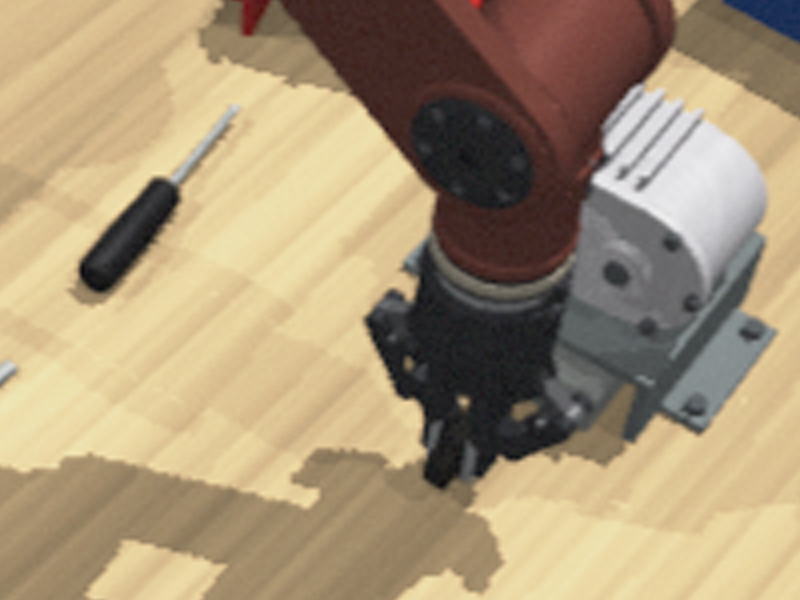

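View pics/d1_1.png

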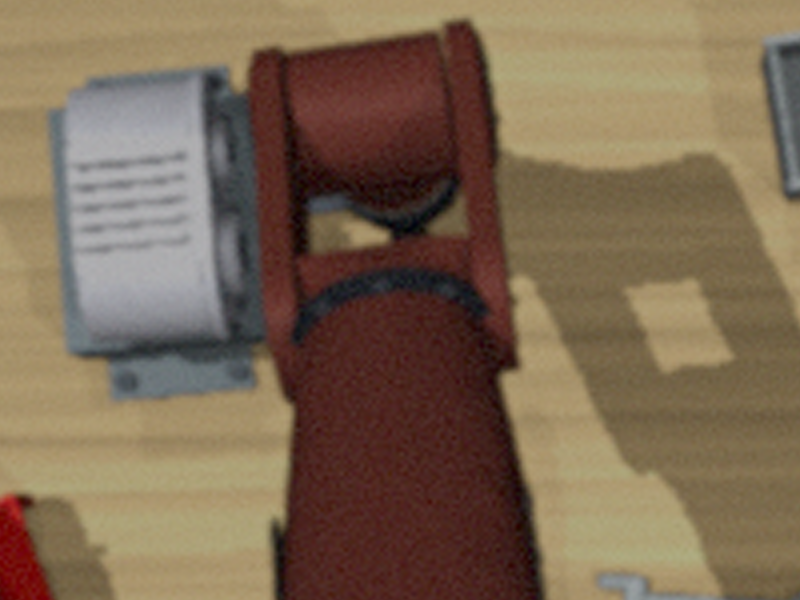

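arm_command:
  targets:
    - [[0,0,0],[0,-0.005,0],0]
    - [[0,0,0],[0,-0.0045,0],0]
    - [[0,0,0],[0,0,0],0]
    - [[0,0,0],[0,0,0],0]

```text
time: 10.15
position: [0.566, 0.1499, 0.014]
ee_rot: [0.002, 0.999, 0.036, -0.002]
force: [1.1, -3.7, 5.3]
finger_gap: 0.0154
```

```bash
python3 chk.py d2
```

```text
[0.5660126  0.14990975 0.01402279] [ 1.09202786 -3.7040999   5.34750346] [-0.47372967 -0.16120238  0.00834167]
pred tray in stand [-0.00153822 -0.00166686] 0.001959199831598424
```

View pics/d2_0.png

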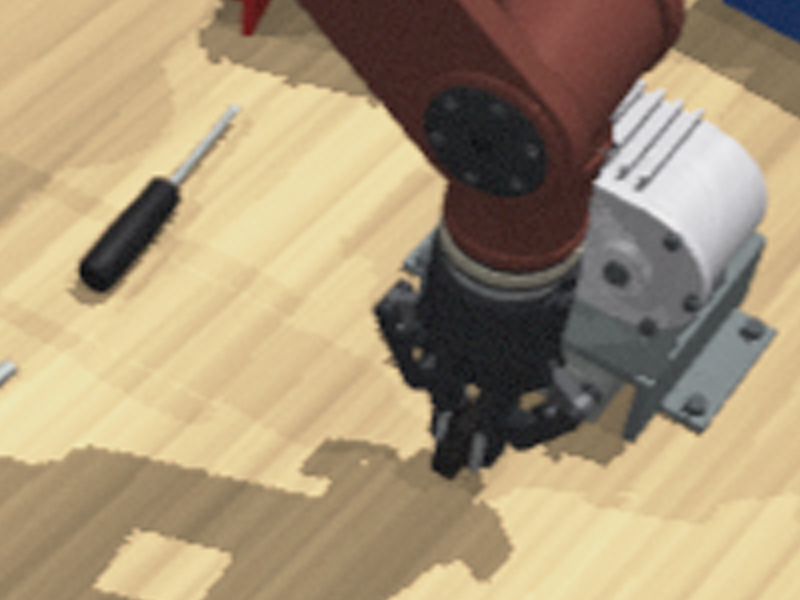

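The prediction is -1.5 mm along the tunnel and -1.7 mm across, with forces low. I'll release, lift straight up and back away to look.

arm_command:
  targets:
    - [[0,0,0],[0,0,0],70]
    - [[0,0,0],[0,0,0],70]
    - [[0,0,0],[0,0,0],70]
    - [[0,0,0],[0,0,0],70]
    - [[0,0,0],[0,0,0],70]
    - [[0,0,0],[0,0,0],70]
    - [[0,0,0],[0,0,-0.01],70]
    - [[0,0,0],[0,0,-0.02],70]
    - [[0,0,0],[0,0,-0.02],70]
    - [[0,0,0],[0,0,-0.03],70]
    - [[0,0,0],[0,0,-0.03],70]
    - [[0,0,0],[0,0,-0.03],70]
    - [[0,0,0],[0,0.03,0],70]
    - [[0,0,0],[0,0.04,0],70]
    - [[0,0,0],[0,0.04,0],70]
    - [[0,0,0],[0,0.04,0],70]
    - [[0,0,0],[0,0.04,0],70]
    - [[0,0,0],[0,0.03,0],70]
    - [[0,0,0],[0,0,0],70]
    - [[0,0,0],[0,0,0],70]

```text
time: 12.25
position: [0.5824, -0.0682, 0.155]
ee_rot: [-0.0, 0.999, 0.034, 0.0]
force: [0.5, 0.2, -0.2]
finger_gap: 0.0599
```

```bash
python3 chk.py d3; python3 - <<'E'
from h import *
for c in("scene","top"):
    manip.get_image(c)
    for l,z in(("tray_grip",.032),("deep_tub",0)):
        for r in manip.pinpoint(l,c): print(c,l,round(r["p"],2),np.round(r["location"]),np.round(ray(c,r["location"],z),3))
E
```

```text
[ 0.58239995 -0.06815735  0.15498235] [ 0.48776633  0.16130736 -0.21234061] [-0.02932008 -0.02264465 -0.02644761]
pred tray in stand [-0.22021656 -0.00346737] -0.002128442166098976
scene tray_grip 0.72 [410. 246.] [0.571 0.156 0.032]
scene tray_grip 0.63 [ 88. 345.] [ 0.236 -0.459  0.032]
scene deep_tub 0.91 [338. 361.] [ 0.619 -0.146  0.   ]
top tray_grip 0.78 [278. 199.] [0.567 0.153 0.032]
top tray_grip 0.62 [529. 327.] [ 0.241 -0.454  0.032]
top deep_tub 0.6 [396. 178.] [ 0.619 -0.143  0.   ]
```

View pics/d3_0.png

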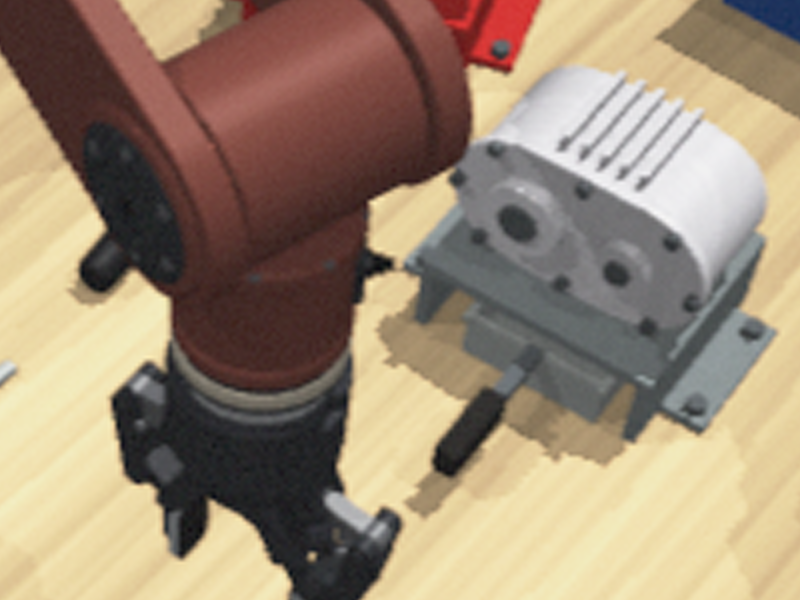

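View pics/d3_1.png

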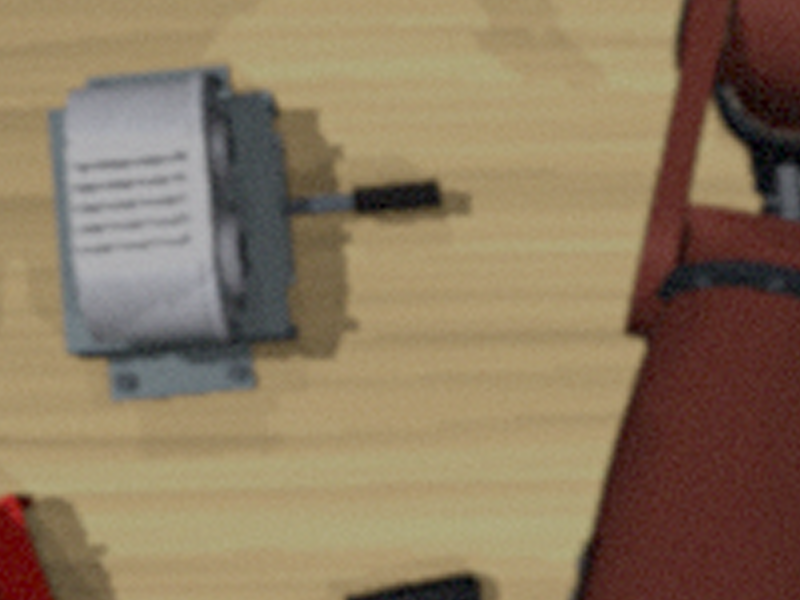

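The pan face, from (468,350) to (600,417), lines up with the wall feet. The grip is seen at about (0.567-0.571, 0.153-0.156) against (0.564, 0.151) expected. The tub hasn't moved (0.619, -0.145), and the arm is clear and at rest, so I'm handing the job in.

```bash
python3 -c "
from cell import manip
print(manip.job_done())"
```

```text
the job is handed in; nothing more can be done
None
```

I gripped the drip tray (the near, low-walled grey pan) by its handle and slid it along the bench under the grey stand until it was home. Then I let go, backed the arm away and handed the job in at about 12 s. No verdict is reported back.

- **Tray position:** The arm's pose just before release put the tray about 1.5 mm short along the tunnel and 1.7 mm off to one side, with its axis within 0.01 rad. After release, the pan face lined up with the front edge of the stand.
- **Handle:** The networks placed the handle grip 3 to 9 mm from where it should be when home. That fits their usual error and is well inside the tolerances.
- **Deep tub:** It was measured within about 4 mm of its starting position, so it did not noticeably move.
- **Forces:** Every wrist force reading at the end of a move was under about 10 N.

No check failed. The stand's own position comes from a hand-fitted overlay on the pictures, which I trust to a few millimetres. The networks put the stand's origin 3 to 8 mm away from that fit.

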